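Seat a grinding jar in the bench mill's taper cup

TASK

First swing the bench mill's clear lid up past its balance point, so that it stays open by itself. Then take the blue jar from the storage rack, stand it upright on the green mat and let go to change your grip (the rack leaves room only at the ends of its wing, the mill's well only at the wing's flat sides), and lower it without dropping it into the brass taper cup in the mill until it sits fully home and upright for a moment. Then ease it up a few millimetres and rock it five degrees or so to one side, still in the cup, to check that it is not wedged, and leave it fully home, upright and released, with the red jar, the bottle and the orange box left where they are.

Things in the scene. Friction and masses are not known exactly. Their poses are not given: they have to be found in the camera images.
- mill: White bench mixer mill, fixed, 240 (x) x 190 (y) x 80 mm high; origin at the centre of its underside on the work surface, z up; its front (black panel) faces its own -x. A round well 76 mm across and 70 mm deep opens in its flat top, its axis at mill x = -35, y = 0 mm.
- cup_mouth (a point): Centre of the mouth of the brass taper cup on the well's floor; axes as the mill's. Mouth 34 mm above the work surface, 41 mm wide inside, rim 54 mm outside; 20 mm deep, narrowing down (half angle 27 deg) to match the jar's foot with 0.6 mm play; greased, self-centring. Home, the jar's shoulder lies flat on the rim: its centre is 15 mm above this point, its top 2 mm above the mill's top. Any yaw will do.
- lid (a joint): Hinge of the clear lid, rad: 0 closed (level), grows as it swings up and back, stop at 1.9 (leaning back). 0.25 kg; falls shut below about 1.4, falls back onto the stop and stays above about 1.6. Axis along the mill's y through lid_hinge; the lid reaches 160 mm forward from it (mill -x) and is 130 mm wide; the grip bar reaches further.
- lid_bar (a point): Middle of the orange grip bar at the lid's front edge: round, 10 mm thick, 70 mm free between its two legs, parallel to the hinge, 205 mm from the hinge along the lid and 20 mm above the lid's plane, 40 mm clear of the panel's edge. Closed, it is 108 mm above the work surface, just ahead of the mill's front; pinch it from above across the mill's x. The bar can turn between the fingers.
- lid_hinge (a point): Middle of the lid's hinge line, 85 mm behind the well's axis, 88 mm above the work surface; turns with the lid.
- blue_jar_mid (a point): Blue jar: steel, blue band and wing. Point on its axis half-way up, 33 mm above its underside; z up, x along the wing. 66 mm high: conical foot 18 mm high, 22 mm wide below and 40 above; flat shoulder; round body 46 mm wide up to 32 mm; on top the wing, an upright flat grip 50 long (x) x 16 thick (y) x 34 mm high. 0.2 to 0.45 kg. Stands by itself. Starts in either bay.
- red_jar_mid (a point): The same kind of jar with red band and wing, in the other bay of the rack; leave it alone. Point half-way up, as for the blue jar.
- rack: White rack, fixed; origin at the centre of its underside on the work surface. Base 60 (x) x 150 (y) x 8 mm, jars stand on it. Four walls 46 mm long (x), tops at 74 mm, level with the jars' tops, form two bays 50 mm wide at y = +40 and -40 mm, open at both x ends. The jars' wings lie along x: take a wing across its 50 mm length, fingers at the open ends.
- mat: Green mat, fixed, 100 x 100 x 3 mm, origin at the centre of its underside on the work surface; the put-down place for the jar.
- bottle: Amber reagent bottle, 60 mm across, 115 mm high, origin at its underside; stands beyond the mat; leave alone.
- tipbox: Orange open box, 85 x 120 x 60 mm high, origin at its underside; stands beyond the mat; leave alone.
Not all that is in view belongs to the job. Leave any turquoise look-alike of the part that bears blue_jar_mid alone.

How it is judged:
By the outcome, as a careful person would: the job done as asked, in the order asked, and still so for the second after the job is handed in, with the robot touching nothing.
It also fails if it takes over 72 s, if anything falls off the work surface, if the arm or the gripper's body presses on something with over 40 N, if the wrist force passes 120 N, or if a joint passes its speed limit or range.

ROBOT

A 6-joint arm with a two-finger parallel gripper is mounted at the origin on the work surface. World frame = base frame: x ahead of the robot, y to its left, z up, the work surface at z = 0. Lengths are in m, angles in rad, forces in N, time in s.
With the tool pointing down it reaches from about 0.325 to 0.9 m from the base axis. Payload 6.1 kg.
Tool frame: the origin (TCP) lies at the very end of the fingers, on their centre line; the grasp point (between the pads) lies 19 mm behind it; y points along the fingers, x is the direction in which the jaws open and shut, and the axes are right-handed (so a half turn about y gives the same grasp; the last joint's range is limited). The gripper opens to 87 mm and grips with 3 to 60 N. Pads are 19 mm wide; open, the fingers measure 117 mm over their backs; the gripper's body (75 mm by 190 mm) begins 51 mm behind the grasp point.
Start: joints at [1.149, 0.22, 1.526, -0, 1.395, -0.126], TCP at [0.182, 0.598, 0.223] pointing down, gripper open.
Joint ranges: [-2.98, 2.98], [-0.91, 2.08], [0.09, 2.57], [-1.24, 4.39], [0.2, 2.65], [-2.68, 2.68]. Speed limits (rad/s): [2.57, 2.57, 3.01, 3.14, 3.14, 3.14].

INTERFACE

Orientations are given as a unit quaternion [w, x, y, z].
In Python, from rig import * gives the robot as it stands.
- The arm moves only by the shell command python3 -m inch 'ROWS' [FORCE]. ROWS is JSON, a list of rows, each a list of 3 entries, a list of its own where there are three numbers: the shift along the tool's x, y, z in m, then the turn about the tool's y in rad, then the closure, from 0 (fully open) to 1 (shut). In form: [[[tx, ty, tz], spin, grip], ...]. A call has exactly 8 rows; each row is the pose to reach, as a shift and turn from the pose commanded when the call began, along the tool's axes at that moment; what a row does not reach only later rows make up. A row lasts 1/10 s, in which the tool goes at most 50 mm and 8.59 degrees, less where a joint would pass 70% of its speed; a pose out of reach is approached as far as the arm can. A call with a gripper value outside its range is refused whole. The fingers move at their own pace and stop on an object; FORCE is the grip in N (left out, the last holds). Time passes only in rows, so rows that repeat a pose let the fingers close, or fill a call up. It gives the time, the measured TCP pose, the force and the opening at its end, in the units of the state.
- sense(): the state, without advancing time (a new reading comes with each control period).
- snapshot(name): name is "scene" or "top" or "wrist"; returns a dict with "color" (400x640x3 uint8, red, green, blue), "mtx" (3x3 intrinsics, pixels), "world_from_camera" (4x4, takes a point from camera to world coordinates). Camera axes: x right, y down, z forward; pixel columns grow to the right and rows downward; lengths in m; the calibration is good to about 2 mm. A picture is of the moment at which its call begins. There is no depth.
- hand_in(): hands the job in, once; it reports no verdict.
The state is a dict: "clock": time; "joint_positions": joint angles; "joint_vel": joint speeds; "tau": joint torques, N m; "ee_pos": TCP position; "eef_rot": TCP orientation; "ft_force": force on the tool from outside, world axes, zero at the start; "ft_torque": the same for the moment, N m; "width": finger opening in m.
Only numpy, scipy, OpenCV 4.12 (cv2) and the standard library are available. Lean on these libraries where they do the work, as an engineer would, in place of code of your own. Each camera call takes 0.05 s, during which the arm holds its last target. There are 200 camera calls.

## Working session

There is one attempt and no reset: what is moved stays moved. The work goes in short steps, Python scripts to look and compute and a shell command to move; the robot and the scene stay as the last step left them, time stands still between calls to the robot, and variables do not carry over. Pictures are saved under pics/ and viewed, about 8 in all and at most 12, crops included, and the job is handed in when it is done.

```bash
ls; mkdir -p pics; python3 - <<'E'
from rig import *
import cv2,numpy as np
for n in("scene","top"):
    s=snapshot(n);cv2.imwrite(f"pics/{n}0.png",s["color"][:,:,::-1]);print(n,s["mtx"].tolist(),np.round(s["world_from_camera"],4).tolist())
print(sense())
E
```

```text
pics
scene [[387.52003362448136, 0.0, 324.1452376622055], [0.0, 387.52003362448136, 196.4549026664496], [0.0, 0.0, 1.0]] [[-0.5622, 0.5611, -0.6075, 1.1234], [0.8267, 0.4004, -0.3953, 0.3748], [0.0215, -0.7245, -0.689, 0.7192], [0.0, 0.0, 0.0, 1.0]]
top [[393.9318714806113, 0.0, 318.95568108659035], [0.0, 393.9318714806113, 201.73856254993123], [0.0, 0.0, 1.0]] [[0.0211, -0.9964, 0.0821, 0.5135], [-0.9994, -0.0187, 0.0304, 0.0029], [-0.0287, -0.0827, -0.9962, 1.1015], [0.0, 0.0, 0.0, 1.0]]
{'clock': 0.1, 'joint_positions': array([ 1.14891196e+00,  2.21148815e-01,  1.52751421e+00, -4.84425544e-05,
        1.39471585e+00, -1.26122184e-01]), 'joint_vel': array([ 2.67207631e-03, -6.63898140e-05, -1.47863997e-03,  3.03281954e-04,
       -1.89452827e-03, -6.25892351e-04]), 'tau': array([ 5.89866722e-04, -4.95945811e+01, -3.88522518e+01,  7.01385294e-02,
        5.15073468e-02, -3.35955076e-05]), 'ee_pos': array([0.18196358, 0.59732414, 0.22153643]), 'eef_rot': array([-0.56788831,  0.56853584,  0.42033119, -0.42141614]), 'ft_force': array([ 0.74301509, -0.60140097,  0.86385563]), 'ft_torque': array([-0.00401654,  0.02788232, -0.00444867]), 'width': 0.08722107016157483}
```

View pics/scene0.png

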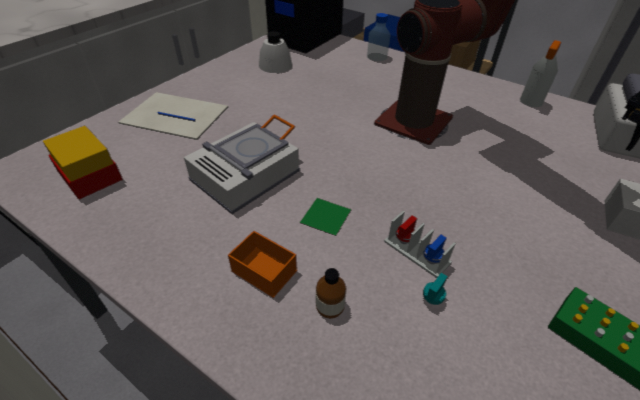

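View pics/top0.png

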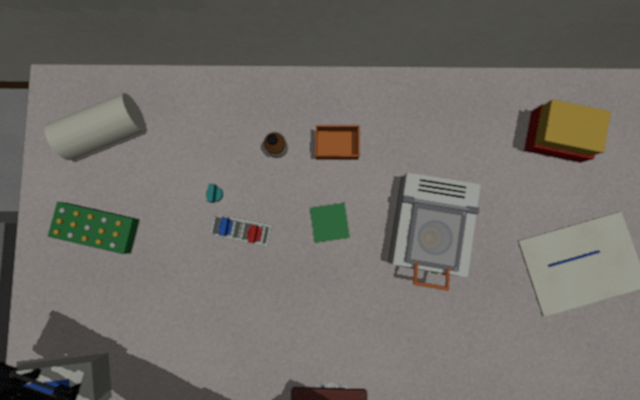

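The top view shows the mill at (436,225) with its bar at (432,285), the mat at (330,222), and the rack at (240,230). Candidates for the blue jar are the blue wing in the rack at (223,227), the red wing at (253,233), the turquoise look-alike at (213,193) standing outside the rack, and blue background items (pen at 575,258, pieces near the gripper). By the description, I choose the one at (223,227), in the rack. Next I'll measure, with one close crop to check it.

```bash
cat > h.py <<'E'
from rig import *
import cv2,numpy as np
def ray(s,uv):
    K=s["mtx"];T=np.array(s["world_from_camera"])
    d=T[:3,:3]@np.linalg.inv(K)@np.array([uv[0],uv[1],1.]);return T[:3,3],d
def onz(s,uv,z):
    o,d=ray(s,uv);return o+d*(z-o[2])/d[2]
def tri(s1,u1,s2,u2):
    A=[];b=[]
    for s,u in((s1,u1),(s2,u2)):
        o,d=ray(s,u);d=d/np.linalg.norm(d);P=np.eye(3)-np.outer(d,d);A.append(P);b.append(P@o)
    return np.linalg.lstsq(np.vstack(A),np.hstack(b),rcond=None)[0]
def proj(s,p):
    T=np.linalg.inv(s["world_from_camera"]);q=s["mtx"]@(T[:3,:3]@p+T[:3,3]);return q[:2]/q[2]
def mask(s,lo,hi,roi=None):
    m=cv2.inRange(cv2.cvtColor(s["color"],cv2.COLOR_RGB2HSV),lo,hi)
    if roi:
        k=np.zeros_like(m);x0,y0,x1,y1=roi;k[y0:y1,x0:x1]=255;m&=k
    return m
def blob(m):
    c=max(cv2.findContours(m,cv2.RETR_EXTERNAL,cv2.CHAIN_APPROX_NONE)[0],key=cv2.contourArea);M=cv2.moments(c)
    return np.array([M["m10"]/M["m00"],M["m01"]/M["m00"]]),c
E
python3 - <<'E'
from h import *
t=snapshot("top");s=snapshot("scene")
def rep(n,lo,hi,roi,z):
    c,k=blob(mask(t,lo,hi,roi));pts=np.array([onz(t,p[0],z)[:2] for p in k])*1000
    r=cv2.minAreaRect(pts.astype(np.float32));print(n,c.round(1),np.round(onz(t,c,z),4),"rect",np.round(r[0],1),np.round(r[1],1),round(r[2],1),len(k))
    return r
rep("mat",(45,80,30),(80,255,255),(300,190,360,255),.003)
rep("bar",(3,120,60),(18,255,255),(405,255,460,300),.108)
rep("blue",(105,120,40),(125,255,255),(205,205,245,245),.074)
rep("red",(0,150,60),(5,255,255),(235,215,280,250),.074)
rep("bottle",(3,80,20),(25,255,255),(255,125,295,165),.06)
rep("box",(3,120,60),(18,255,255),(305,115,370,165),.06)
hsv=cv2.cvtColor(t["color"],cv2.COLOR_RGB2HSV)
for p in((400,200),(460,180),(435,230),(500,200),(240,230),(350,300)):print(p,hsv[p[1],p[0]])
a=cv2.resize(t["color"][160:280,190:290],(400,480),interpolation=3)
b=cv2.resize(t["color"][165:300,380:490],(391,480),interpolation=3)
cv2.imwrite("pics/crop1.png",np.hstack([a,b])[:,:,::-1])
E
```

```text
mat [329.2 222.3] [0.5471 0.0068 0.003 ] rect [547.5   6.9] [95.5 95.4] 9.6 131
bar [430.5 279.7] [ 0.4073 -0.2465  0.108 ] rect [ 417.1 -247.9] [90.3 53.7] 81.6 141
blue [224.7 226.3] [0.5289 0.2801 0.074 ] rect [529.7 279.5] [41.9 31.8] 1.2 46
red [253.6 233.4] [0.512  0.2033 0.074 ] rect [513.  203.6] [41.7 34.2] 1.2 43
bottle [275.1 144.7] [0.7513 0.1561 0.06  ] rect [755.3 158.6] [56.3 53.5] 46.1 77
box [336.8 141.3] [ 0.7631 -0.0097  0.06  ] rect [762.5  -8.8] [ 84.7 115.6] 0.7 144
(400, 200) [38 18 56]
(460, 180) [ 15  15 135]
(435, 230) [ 18  32 120]
(500, 200) [ 11  15 134]
(240, 230) [ 48  11 115]
(350, 300) [ 13  18 130]
```

View pics/crop1.png

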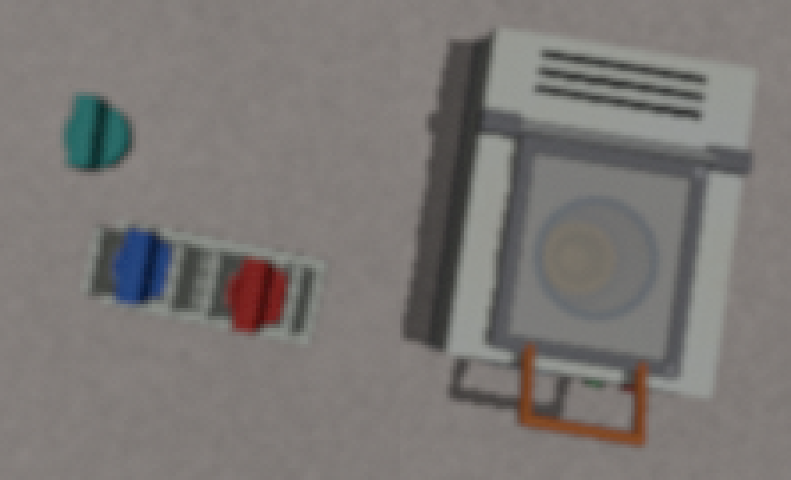

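The crop confirms the choice: the blue jar stands in the rack's left bay (crop 135,265), red is in the right bay (255,295), and the turquoise look-alike stands free (95,130). The mill's lid is closed, and the bar runs between crop (523,420) and (643,440).

```bash
cat >> h.py <<'E'
from scipy.spatial.transform import Rotation as R
def plan(p,jaw_deg=None):
    """shift in tool axes and spin to TCP p with jaw (tool x) along world heading jaw_deg (mod 180)"""
    s=sense();q=s["eef_rot"];M=R.from_quat([q[1],q[2],q[3],q[0]]).as_matrix()
    sh=M.T@(np.array(p)-s["ee_pos"]);h=np.degrees(np.arctan2(M[1,0],M[0,0]));sp=None
    if jaw_deg is not None: sp=-((jaw_deg-h+90)%180-90)  # tool y is down: world yaw = -spin
    print("shift",sh.round(4),"spin deg",sp,"rad",None if sp is None else round(np.radians(sp),3),"heading",h.round(2),"tcp",s["ee_pos"].round(4),"M",M.round(3).tolist())
E
python3 - <<'E'
from h import *
t=snapshot("top")
cb=lambda x,y:(380+(x-400)/3.555-.5+.14,165+y/3.555-.36)
ca=lambda x,y:(190+x/4-.4,160+y/4-.4)
C=[onz(t,cb(*p),.08)[:2]*1000 for p in((497,30),(755,68),(716,396),(450,355))]
for a,b in((0,1),(3,2),(3,0),(2,1)):
    d=C[b]-C[a];print(a,b,np.linalg.norm(d).round(1),np.degrees(np.arctan2(d[1],d[0])).round(1))
print("centre",np.mean(C,0))
B=[onz(t,cb(*p),.108)[:2]*1000 for p in((525,417),(643,438))];d=B[1]-B[0];print("bar",np.mean(B,0),np.linalg.norm(d),np.degrees(np.arctan2(d[1],d[0])))
Rk=[onz(t,ca(*p),.074)[:2]*1000 for p in((102,225),(324,261),(308,345),(88,298))]
for a,b in((0,1),(3,2),(3,0),(2,1)):
    d=Rk[b]-Rk[a];print("rack",np.linalg.norm(d).round(1),np.degrees(np.arctan2(d[1],d[0])).round(1))
c,_=blob(mask(t,(80,100,30),(95,255,255),(195,175,235,210)));print("turq",onz(t,c,.05))
plan([.382,-.255,.25])
E
```

```text
0 1 188.0 -97.6
3 2 190.5 -97.4
3 0 238.7 -7.9
2 1 238.2 -7.3
centre [ 546.21353151 -270.66253051]
bar [ 394.65141694 -248.66253639] 82.18455455529187 -98.65892866365375
rack 148.7 -98.0
rack 148.3 -100.7
rack 48.5 -8.5
rack 55.5 -9.1
turq [0.61792726 0.3206513  0.05      ]
shift [-0.7573 -0.0273 -0.4398] spin deg None rad None heading 73.05 tcp [0.1821 0.5976 0.222 ] M [[0.291, -0.0, -0.957], [0.957, -0.001, 0.291], [-0.001, -1.0, 0.0]]
```

```bash
python3 -m inch '[[[-0.3,-0.03,-0.37],1.2,0],[[-0.3,-0.03,-0.37],1.2,0],[[-0.3,-0.03,-0.37],1.2,0],[[-0.3,-0.03,-0.37],1.2,0],[[-0.3,-0.03,-0.37],1.2,0],[[-0.3,-0.03,-0.37],1.2,0],[[-0.3,-0.03,-0.37],1.2,0],[[-0.3,-0.03,-0.37],1.2,0]]' 20; python3 - <<'E'
from h import *
plan([.3937,-.2495,.20],-7.6);print(sense()["clock"],sense()["joint_positions"].round(2))
E
```

```text
clock: 1.05
ee_pos: [0.4062, 0.2652, 0.248]
eef_rot: [0.707, -0.707, -0.025, 0.024]
ft_force: [0.7, 0.6, -0.7]
width: 0.0867
shift [-0.048   0.0478 -0.5126] spin deg 11.555622796213797 rad 0.202 heading 3.96 tcp [0.4062 0.2652 0.248 ] M [[0.998, 0.001, -0.069], [0.069, 0.0, 0.998], [0.001, -1.0, 0.0]]
1.05 [ 0.42 -0.14  1.85  0.    1.43  0.35]
```

```bash
python3 -m inch '[[[-0.024,0.03,-0.26],0.2,0.55],[[-0.037,0.04,-0.4],0.2,0.55],[[-0.037,0.04,-0.4],0.2,0.55],[[-0.037,0.04,-0.4],0.2,0.55],[[-0.037,0.04,-0.4],0.2,0.55],[[-0.037,0.04,-0.4],0.2,0.55],[[-0.037,0.04,-0.4],0.2,0.55],[[-0.037,0.04,-0.4],0.2,0.55]]' 20; python3 - <<'E'
from h import *
plan([.3937,-.2495,.16],-7.6)
s=snapshot("wrist");cv2.imwrite("pics/w1.png",s["color"][:,:,::-1]);print(np.round(s["world_from_camera"],3).tolist())
E
```

```text
clock: 1.85
ee_pos: [0.3982, -0.1331, 0.2082]
eef_rot: [-0.706, 0.706, -0.044, 0.045]
ft_force: [1.2, 1.0, 0.0]
width: 0.0404
shift [ 0.01    0.0483 -0.1161] spin deg 0.42689229586571287 rad 0.007 heading -7.17 tcp [ 0.3982 -0.1331  0.2082] M [[0.992, 0.001, 0.125], [-0.125, -0.0, 0.992], [0.001, -1.0, -0.0]]
[[0.992, -0.12, -0.036, 0.408], [-0.125, -0.947, -0.295, -0.053], [0.002, 0.298, -0.955, 0.37], [0.0, 0.0, 0.0, 1.0]]
```

```bash
python3 -m inch '[[[0.01,0.05,-0.116],0.007,0.55],[[0.01,0.05,-0.116],0.007,0.55],[[0.01,0.05,-0.116],0.007,0.55],[[0.01,0.05,-0.116],0.007,0.55],[[0.01,0.05,-0.116],0.007,0.55],[[0.01,0.05,-0.116],0.007,0.55],[[0.01,0.05,-0.116],0.007,0.55],[[0.01,0.05,-0.116],0.007,0.55]]' 20; python3 - <<'E'
from h import *
plan([.3937,-.2495,.089],-7.6)
s=snapshot("wrist");cv2.imwrite("pics/w2.png",s["color"][:,:,::-1])
m=mask(s,(3,120,40),(18,255,255));c,k=blob(m)
r=cv2.minAreaRect(k);print(c,r)
print("pred",proj(s,np.array([.3937,-.2495,.108])),[proj(s,np.array([.3937,-.2495,.108])+a*np.array([.132,.991,0])).round(0) for a in(-.04,.04)])
E
```

```text
clock: 2.7
ee_pos: [0.3946, -0.2466, 0.1587]
eef_rot: [-0.705, 0.706, -0.046, 0.046]
ft_force: [0.2, -0.7, 0.4]
width: 0.0392
shift [-0.0006  0.0697 -0.0029] spin deg 0.12951360560421676 rad 0.002 heading -7.47 tcp [ 0.3946 -0.2466  0.1587] M [[0.992, 0.001, 0.13], [-0.13, -0.001, 0.992], [0.001, -1.0, -0.001]]
[331.6019203 206.6019203] ((347.348876953125, 214.0462188720703), (68.97844696044922, 107.39144134521484), 1.4320961236953735)
pred [319.67499364 220.10703595] [array([320., 263.]), array([320., 172.])]
```

View pics/w2.png

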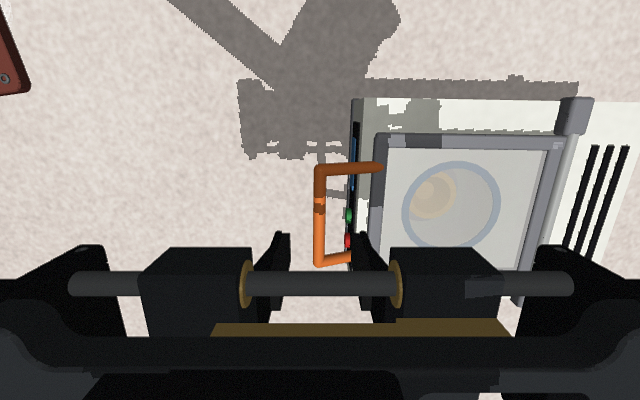

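```bash
python3 -m inch '[[[0,0.03,0],0,0.55],[[0,0.06,0],0,0.55],[[0,0.07,0],0,0.55],[[0,0.07,0],0,0.55],[[0,0.07,0],0,1],[[0,0.07,0],0,1],[[0,0.07,0],0,1],[[0,0.07,0],0,1]]' 20; python3 - <<'E'
from h import *
s=sense();print(s["ft_force"],s["width"])
th=np.r_[0:1.86:.155]
g=np.array([0.3946+.0,0]);
for t in np.arange(0,1.87,.1):
    x=-.205*np.cos(t)+.02*np.sin(t)+.205; z=.205*np.sin(t)+.02*np.cos(t)-.02
    print(round(t,2),round(x,3),round(z,3),end=" | ")
E
```

```text
clock: 3.55
ee_pos: [0.3947, -0.2479, 0.089]
eef_rot: [-0.705, 0.706, -0.046, 0.047]
ft_force: [-0.1, 0.3, 1.1]
width: 0.0149
[-0.11377637  0.26858855  1.14837711] 0.014931899758140747
0.0 0.0 0.0 | 0.1 0.003 0.02 | 0.2 0.008 0.04 | 0.3 0.015 0.06 | 0.4 0.024 0.078 | 0.5 0.035 0.096 | 0.6 0.047 0.112 | 0.7 0.061 0.127 | 0.8 0.077 0.141 | 0.9 0.093 0.153 | 1.0 0.111 0.163 | 1.1 0.13 0.172 | 1.2 0.149 0.178 | 1.3 0.169 0.183 | 1.4 0.19 0.185 | 1.5 0.21 0.186 | 1.6 0.231 0.184 | 1.7 0.251 0.181 | 1.8 0.271 0.175 |
```

```bash
python3 -m inch '[[[0,0,0],0,1],[[0,0,0],0,1],[[0.003,-0.02,0],0,1],[[0.008,-0.04,0],0,1],[[0.015,-0.06,0],0,1],[[0.024,-0.078,0],0,1],[[0.035,-0.096,0],0,1],[[0.047,-0.112,0],0,1]]' 20; python3 - <<'E'
from h import *
plan([.3947,-.2479,.089],-7.6);print(sense()["ft_force"])
E
```

```text
clock: 4.35
ee_pos: [0.4379, -0.2541, 0.2011]
eef_rot: [-0.705, 0.706, -0.049, 0.044]
ft_force: [-11.7, -1.7, 7.2]
width: 0.009
shift [-0.0429  0.1124  0.0006] spin deg 0.00180578258323294 rad 0.0 heading -7.6 tcp [ 0.4379 -0.2541  0.2011] M [[0.991, -0.007, 0.132], [-0.132, -0.001, 0.991], [-0.007, -1.0, -0.002]]
[-11.74178437  -1.65747766   7.15001593]
```

```bash
python3 -m inch '[[[0.014,-0.015,0],0,1],[[0.03,-0.029,0],0,1],[[0.046,-0.041,0],0,1],[[0.064,-0.051,0],0,1],[[0.083,-0.06,0],0,1],[[0.102,-0.066,0],0,1],[[0.122,-0.071,0],0,1],[[0.143,-0.073,0],0,1]]' 20; python3 -m inch '[[[0.02,-0.001,0],0,1],[[0.041,0.001,0],0,1],[[0.061,0.004,0],0,1],[[0.081,0.01,0],0,1],[[0.09,0.012,0],0,1],[[0.09,0.012,0],0,1],[[0.09,0.012,0],0,1],[[0.09,0.012,0],0,1]]' 20
```

```text
clock: 5.15
ee_pos: [0.5829, -0.2751, 0.275]
eef_rot: [-0.704, 0.707, -0.047, 0.048]
ft_force: [-2.1, -8.0, 1.8]
width: 0.009
clock: 5.95
ee_pos: [0.671, -0.2872, 0.2607]
eef_rot: [-0.704, 0.707, -0.048, 0.047]
ft_force: [-1.6, -7.7, -1.0]
width: 0.0089
```

```bash
python3 -m inch '[[[0,0,0],0,0.6],[[0,0,0],0,0.6],[[0,0,0],0,0.6],[[0,-0.03,0],0,0.6],[[0,-0.08,0],0,0.6],[[-0.01,-0.1,0.05],0,0.6],[[-0.03,-0.1,0.1],0,0.3],[[-0.05,-0.1,0.15],0,0.2]]' 20; python3 - <<'E'
from h import *
s=snapshot("scene");cv2.imwrite("pics/s2.png",cv2.resize(s["color"][60:260,150:470],(800,500),interpolation=2)[:,:,::-1])
plan([.5293,.279,.18],-9)
print(sense()["joint_positions"].round(2))
E
```

```text
clock: 6.75
ee_pos: [0.6449, -0.1391, 0.3625]
eef_rot: [-0.706, 0.706, -0.046, 0.048]
ft_force: [-0.2, 0.2, -0.3]
width: 0.0441
shift [-0.1647  0.1844  0.3912] spin deg 1.7693907186773572 rad 0.031 heading -7.23 tcp [ 0.6434 -0.1308  0.3624] M [[0.992, 0.001, 0.126], [-0.126, 0.005, 0.992], [-0.0, -1.0, 0.005]]
[-0.32  0.25  1.23  0.    1.66 -0.2 ]
```

View pics/s2.png

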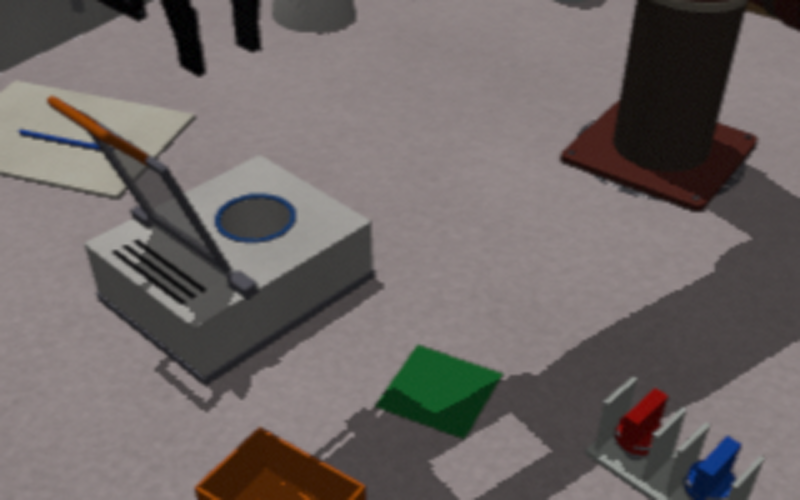

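The lid is open, leaning back on its stop (crop 170,190). The well is exposed (255,217), the mat is at (440,390), and blue is in the rack at (715,465). Now to the rack.

```bash
python3 -m inch '[[[-0.15,0.15,0.36],0.03,0.2],[[-0.15,0.15,0.36],0.03,0.2],[[-0.15,0.15,0.36],0.03,0.2],[[-0.15,0.15,0.36],0.03,0.2],[[-0.15,0.15,0.36],0.03,0.2],[[-0.15,0.15,0.36],0.03,0.2],[[-0.15,0.15,0.36],0.03,0.2],[[-0.15,0.15,0.36],0.03,0.2]]' 35; python3 - <<'E'
from h import *
t=snapshot("top")
m=mask(t,(100,40,40),(130,255,255),(390,190,480,290));k=np.vstack(cv2.findContours(m,0,1)[0]);e=cv2.fitEllipse(cv2.convexHull(k));print("well",e,onz(t,e[0],.08))
w=snapshot("wrist");cv2.imwrite("pics/w3.png",w["color"][:,:,::-1]);c,k=blob(mask(w,(105,120,30),(125,255,255)));print(c)
plan([.5293,.279,.15],-9)
E
```

```text
clock: 7.6
ee_pos: [0.547, 0.2219, 0.2171]
eef_rot: [0.705, -0.705, 0.057, -0.057]
ft_force: [0.6, 0.1, -0.4]
width: 0.0693
well ((434.7210998535156, 237.27491760253906), (33.772560119628906, 34.788726806640625), 125.47960662841797) [ 0.51186673 -0.26455206  0.08      ]
[301.36434783 137.01637681]
shift [-0.0225  0.0644  0.0512] spin deg 0.08920692112938866 rad 0.002 heading -8.91 tcp [0.5439 0.2249 0.2143] M [[0.988, -0.006, 0.155], [-0.155, 0.001, 0.988], [-0.006, -1.0, 0.0]]
```

View pics/w3.png

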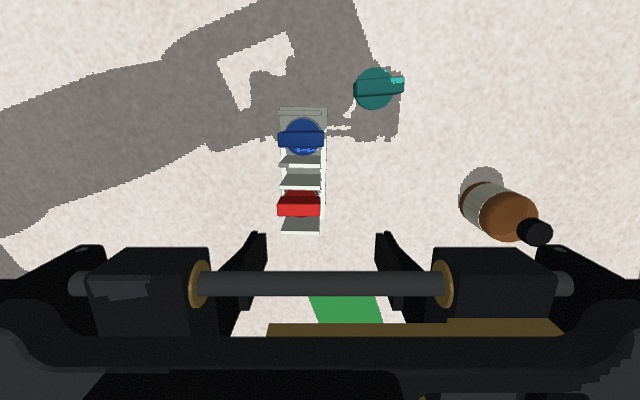

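```bash
python3 - <<'E'
from h import *
w=snapshot("wrist");m=mask(w,(105,120,30),(125,255,255));c,k=blob(m);x,y,ww,hh=cv2.boundingRect(k);print(x,y,ww,hh)
sub=m[y:y+hh,x:x+ww]>0;print([(y+i,int(np.where(r)[0].min()+x),int(np.where(r)[0].max()+x),cv2.cvtColor(w["color"],cv2.COLOR_RGB2HSV)[y+i,x+ww//2-8,2]) for i,r in enumerate(sub) if r.any()])
cam=np.array(w["world_from_camera"])[:3,3];print("cam",cam)
c2,_=blob(mask(w,(80,100,20),(97,255,255)));print("turq",onz(w,c2,.05))
for r in(130,147):print(r,onz(w,(301.5,r),.074))
t=snapshot("top");print("top proj",[proj(t,np.array(p)).round(1) for p in ([.529,.28,.074],)])
E
```

```text
276 115 47 37
[(115, 300, 300, np.uint8(146)), (116, 296, 306, np.uint8(129)), (117, 293, 308, np.uint8(110)), (118, 292, 310, np.uint8(118)), (119, 290, 311, np.uint8(121)), (120, 289, 313, np.uint8(121)), (121, 288, 314, np.uint8(120)), (122, 287, 314, np.uint8(119)), (123, 286, 315, np.uint8(120)), (124, 286, 316, np.uint8(120)), (125, 285, 316, np.uint8(120)), (126, 285, 317, np.uint8(122)), (127, 284, 320, np.uint8(105)), (128, 281, 321, np.uint8(79)), (129, 277, 321, np.uint8(106)), (130, 276, 321, np.uint8(121)), (131, 276, 321, np.uint8(123)), (132, 276, 321, np.uint8(121)), (133, 276, 321, np.uint8(118)), (134, 276, 321, np.uint8(119)), (135, 276, 321, np.uint8(119)), (136, 276, 322, np.uint8(118)), (137, 276, 321, np.uint8(120)), (138, 276, 321, np.uint8(117)), (139, 277, 321, np.uint8(117)), (140, 277, 321, np.uint8(117)), (141, 277, 321, np.uint8(116)), (142, 277, 321, np.uint8(112)), (143, 277, 319, np.uint8(95)), (144, 287, 316, np.uint8(114)), (145, 288, 315, np.uint8(118)), (146, 288, 314, np.uint8(120)), (147, 290, 313, np.uint8(118)), (148, 290, 312, np.uint8(117)), (149, 292, 311, np.uint8(109)), (150, 294, 309, np.uint8(120)), (151, 296, 306, np.uint8(144))]
cam [0.55732439 0.3045406  0.37614187]
turq [0.61860441 0.32465472 0.05      ]
130 [0.53332182 0.29102433 0.074     ]
147 [0.53021075 0.27354616 0.074     ]
top proj [array([224.8, 226.3])]
```

```bash
python3 - <<'E'
from h import *
plan([.5297,.2845,.10],-9)
E
```

```text
shift [-0.0271  0.1169  0.0601] spin deg -0.09768409757984386 rad -0.002 heading -9.1 tcp [0.5471 0.2209 0.217 ] M [[0.987, -0.001, 0.158], [-0.158, -0.001, 0.987], [-0.001, -1.0, -0.001]]
```

```bash
python3 -m inch '[[[-0.017,0.03,0.035],0,0.2],[[-0.027,0.07,0.06],0,0.2],[[-0.027,0.1,0.06],0,0.2],[[-0.027,0.117,0.06],0,0.2],[[-0.027,0.117,0.06],0,0.2],[[-0.027,0.117,0.06],0,0.2],[[-0.027,0.117,0.06],0,0.2],[[-0.027,0.117,0.06],0,0.2]]' 35; python3 - <<'E'
from h import *
plan([.5297,.2845,.042],-9)
w=snapshot("wrist");cv2.imwrite("pics/w4.png",w["color"][:,:,::-1])
E
```

```text
clock: 8.6
ee_pos: [0.5325, 0.2834, 0.1025]
eef_rot: [0.705, -0.704, 0.056, -0.059]
ft_force: [-0.3, 0.8, -0.1]
width: 0.0694
shift [-0.0031  0.0605  0.0006] spin deg -0.3268260271898953 rad -0.006 heading -9.33 tcp [0.5325 0.2834 0.1025] M [[0.987, 0.003, 0.162], [-0.162, 0.001, 0.987], [0.003, -1.0, 0.002]]
```

View pics/w4.png

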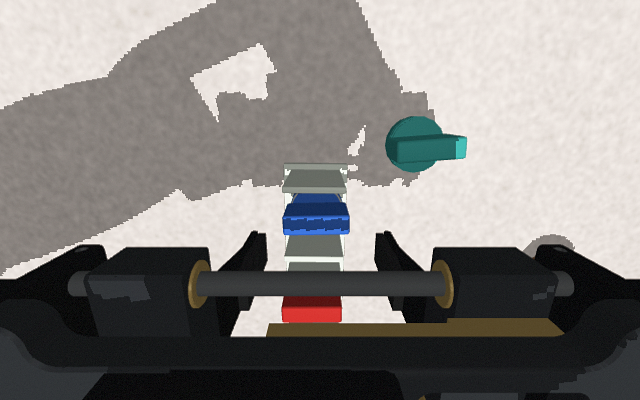

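```bash
python3 - <<'E'
from h import *
w=snapshot("wrist")
hsv=cv2.cvtColor(w["color"],cv2.COLOR_RGB2HSV);print([int(v) for v in hsv[198:240,300,2]])
for r in (217,226,235): print(onz(w,(316.5,r),.074))
E
```

```text
[123, 124, 124, 126, 126, 92, 85, 86, 86, 88, 89, 88, 89, 88, 90, 89, 88, 93, 149, 186, 228, 140, 120, 123, 121, 124, 123, 124, 122, 119, 119, 111, 222, 226, 223, 227, 219, 136, 106, 110, 106, 106]
[0.53075478 0.29219017 0.074     ]
[0.52957653 0.28520662 0.074     ]
[0.52837369 0.27807735 0.074     ]
```

The wing top sits at (283–350, 217–235), centred within 4 px of the finger mid-line, and both views agree. Descending to grip.

```bash
python3 -m inch '[[[-0.003,0.03,0.001],0,0.2],[[-0.003,0.05,0.001],0,0.2],[[-0.003,0.0605,0.001],0,0.2],[[-0.003,0.0605,0.001],0,0.2],[[-0.003,0.0605,0.001],0,0.6],[[-0.003,0.0605,0.001],0,0.8],[[-0.003,0.0605,0.001],0,0.8],[[-0.003,0.0605,0.001],0,0.8]]' 35
```

```text
clock: 9.5
ee_pos: [0.5289, 0.2852, 0.0411]
eef_rot: [0.705, -0.704, 0.057, -0.058]
ft_force: [0.6, -0.2, 2.9]
width: 0.0501
```

```bash
python3 -m inch '[[[0,-0.01,0],0,0.8],[[0,-0.03,0],0,0.8],[[0,-0.06,0],0,0.8],[[0,-0.09,0],0,0.8],[[0,-0.11,0],0,0.8],[[0,-0.11,0],0,0.8],[[0,-0.11,0],0,0.8],[[0,-0.11,0],0,0.8]]' 35;  python3 - <<'E'
from h import *
plan([.5475,.0069,.10],-9)
E
```

```text
clock: 10.3
ee_pos: [0.5268, 0.2844, 0.1479]
eef_rot: [-0.704, 0.705, -0.058, 0.056]
ft_force: [0.8, -0.3, -2.2]
width: 0.0496
shift [ 0.0653  0.0482 -0.2704] spin deg -0.28267600542319826 rad -0.005 heading -9.28 tcp [0.5268 0.2844 0.1479] M [[0.987, -0.003, 0.161], [-0.161, -0.001, 0.987], [-0.003, -1.0, -0.002]]
```

```bash
python3 -m inch '[[[0.006,0,-0.025],0,0.8],[[0.016,0,-0.065],0,0.8],[[0.027,0,-0.11],0,0.8],[[0.038,0,-0.155],0,0.8],[[0.049,0,-0.2],0,0.8],[[0.058,0.02,-0.24],0,0.8],[[0.064,0.035,-0.262],0,0.8],[[0.065,0.048,-0.27],0,0.8]]' 35;  python3 - <<'E'
from h import *
plan([.5475,.0069,.038],-9)
E
```

```text
clock: 11.1
ee_pos: [0.5473, 0.0056, 0.0993]
eef_rot: [-0.705, 0.705, -0.059, 0.057]
ft_force: [1.5, 0.2, -2.3]
width: 0.0498
shift [0.0002 0.0613 0.0014] spin deg -0.4542104654776864 rad -0.008 heading -9.45 tcp [0.5473 0.0056 0.0993] M [[0.986, -0.003, 0.164], [-0.164, -0.0, 0.986], [-0.003, -1.0, -0.001]]
```

Now lower to just above contact, then down gently.

```bash
python3 -m inch '[[[0,0.02,0],0,0.8],[[0,0.04,0],0,0.8],[[0,0.053,0],0,0.8],[[0,0.057,0],0,0.8],[[0,0.059,0],0,0.8],[[0,0.06,0],0,0.8],[[0,0.061,0],0,0.8],[[0,0.061,0],0,0.8]]' 35;  python3 - <<'E'
from h import *
s=sense();print(s["ee_pos"],s["ft_force"])
E
```

```text
clock: 11.9
ee_pos: [0.5492, 0.008, 0.0416]
eef_rot: [-0.705, 0.705, -0.057, 0.058]
ft_force: [-0.6, -0.1, -3.2]
width: 0.0495
[0.54923907 0.00797703 0.04162157] [-0.60392885 -0.07916365 -3.1505523 ]
```

```bash
python3 -m inch '[[[0,0.001,0],0,0.8],[[0,0.002,0],0,0.8],[[0,0.003,0],0,0.8],[[0,0.004,0],0,0.8],[[0,0.0045,0],0,0.8],[[0,0.005,0],0,0.8],[[0,0.005,0],0,0.8],[[0,0.005,0],0,0.8]]' 35;  python3 - <<'E'
from h import *
s=sense();print(s["ee_pos"],s["ft_force"])
E
```

```text
clock: 12.7
ee_pos: [0.5486, 0.0079, 0.0361]
eef_rot: [-0.705, 0.705, -0.057, 0.057]
ft_force: [-1.6, 0.1, 0.7]
width: 0.0495
[0.54859233 0.00794856 0.03606373] [-1.57404659  0.1283307   0.67618567]
```

```bash
python3 -m inch '[[[0,0.0003,0],0,0.8],[[0,0.0003,0],0,0.5],[[0,0.0003,0],0,0.2],[[0,0.0003,0],0,0.2],[[0,0.0003,0],0,0.2],[[0,-0.02,0],0,0.2],[[0,-0.05,0],0,0.2],[[0,-0.08,0],0,0.2]]' 35; python3 -m inch '[[[0,-0.01,0],0.14,0.4],[[0,-0.02,0],0.29,0.4],[[0,-0.02,0],0.43,0.4],[[0,-0.02,0],0.57,0.4],[[0,-0.02,0],0.71,0.4],[[0,-0.02,0],0.85,0.4],[[0,-0.02,0],0.99,0.4],[[0,-0.02,0],1.14,0.4]]' 35; python3 -m inch '[[[0,0,0],0.14,0.4],[[0,0,0],0.28,0.4],[[0,0,0],0.42,0.4],[[0,0,0],0.43,0.4],[[0,0,0],0.43,0.4],[[0,0,0],0.43,0.4],[[0,0,0],0.43,0.4],[[0,0,0],0.43,0.4]]' 35; python3 - <<'E'
from h import *
t=snapshot("top");s=snapshot("scene");w=snapshot("wrist")
plan([.5486,.0079,.05],-99)
a=w["color"]
cv2.imwrite("pics/w5.png",np.hstack([cv2.resize(a,(480,300)),cv2.resize(s["color"][150:270,270:390],(300,300),interpolation=2)])[:,:,::-1])
c,k=blob(mask(w,(105,120,30),(125,255,255)));print(c,cv2.minAreaRect(k),onz(w,c,.069))
E
```

```text
clock: 13.5
ee_pos: [0.5482, 0.008, 0.1162]
eef_rot: [0.705, -0.705, 0.058, -0.057]
ft_force: [1.0, -1.1, -0.0]
width: 0.0693
clock: 14.3
ee_pos: [0.5488, 0.0079, 0.1358]
eef_rot: [0.561, -0.561, 0.43, -0.43]
ft_force: [-0.1, 0.5, -0.2]
width: 0.052
clock: 15.1
ee_pos: [0.5487, 0.008, 0.1359]
eef_rot: [-0.458, 0.458, -0.538, 0.538]
ft_force: [-0.8, 0.6, 0.3]
width: 0.0524
shift [ 0.      0.0859 -0.0001] spin deg -0.21412324653849168 rad -0.004 heading -99.21 tcp [0.5487 0.0079 0.1359] M [[-0.16, 0.0, 0.987], [-0.987, -0.0, -0.16], [0.0, -1.0, 0.0]]
[319.15174943 202.98067202] ((319.0, 205.5), (61.0, 42.0), 90.0) [0.55638791 0.00662498 0.069     ]
```

View pics/w5.png

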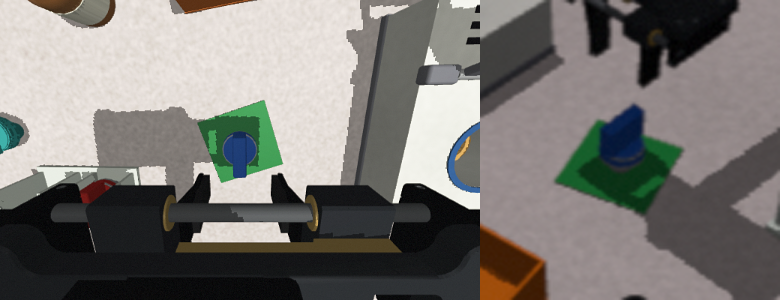

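Jar upright on the mat (left panel 240,155), its wing lined up with the finger mid-line. Grip the flat sides now.

```bash
python3 -m inch '[[[0,0.04,0],0,0.4],[[0,0.08,0],0,0.4],[[0,0.098,0],0,0.4],[[0,0.098,0],0,0.4],[[0,0.098,0],0,0.7],[[0,0.098,0],0,1],[[0,0.098,0],0,1],[[0,0.098,0],0,1]]' 35; python3 -m inch '[[[0,0,0],0,1],[[0,0,0],0,1],[[0,-0.01,0],0,1],[[0,-0.03,0],0,1],[[0,-0.06,0],0,1],[[0,-0.09,0],0,1],[[0,-0.12,0],0,1],[[0,-0.12,0],0,1]]' 35; python3 - <<'E'
from h import *
plan([.5117,-.2653,.159],-97.6)
print(sense()["joint_positions"].round(2),sense()["ft_force"])
E
```

```text
clock: 16.05
ee_pos: [0.5497, 0.0078, 0.0393]
eef_rot: [-0.459, 0.458, -0.538, 0.539]
ft_force: [0.3, 0.1, -0.8]
width: 0.028
clock: 16.85
ee_pos: [0.5518, 0.0076, 0.1633]
eef_rot: [-0.46, 0.456, -0.536, 0.541]
ft_force: [1.1, 0.7, -1.5]
width: 0.0155
shift [0.2758 0.0043 0.0041] spin deg -1.6314764187690116 rad -0.028 heading -99.23 tcp [0.5518 0.0076 0.1633] M [[-0.16, 0.009, 0.987], [-0.987, -0.001, -0.16], [-0.0, -1.0, 0.009]]
[-0.13  0.09  1.79  0.    1.26  1.6 ] [ 1.05558233  0.7165639  -1.49232005]
```

```bash
python3 -m inch '[[[0.02,0,0],0,1],[[0.06,0,0.001],0,1],[[0.105,0,0.002],-0.01,1],[[0.15,0,0.003],-0.02,1],[[0.195,0,0.004],-0.028,1],[[0.235,0,0.004],-0.028,1],[[0.262,0,0.004],-0.028,1],[[0.276,0,0.004],-0.028,1]]' 35; python3 -m inch '[[[0,0,0],0,1],[[0,0,0],0,1],[[0,0,0],0,1],[[0,0,0],0,1],[[0,0,0],0,1],[[0,0,0],0,1],[[0,0,0],0,1],[[0,0,0],0,1]]' 35; python3 - <<'E'
from h import *
plan([.5117,-.2653,.159],-97.6);print(sense()["ft_force"])
t=snapshot("top");s=snapshot("scene");w=snapshot("wrist")
cv2.imwrite("pics/m1.png",np.hstack([cv2.resize(w["color"],(480,300)),cv2.resize(s["color"][95:215,180:300],(300,300),interpolation=2)])[:,:,::-1])
E
```

```text
clock: 17.65
ee_pos: [0.5069, -0.267, 0.1565]
eef_rot: [0.465, -0.465, 0.533, -0.532]
ft_force: [0.0, -0.1, -2.3]
width: 0.0159
clock: 18.45
ee_pos: [0.5084, -0.265, 0.1579]
eef_rot: [-0.466, 0.466, -0.532, 0.532]
ft_force: [0.0, 0.0, -1.1]
width: 0.0154
shift [-0.0001 -0.0011  0.0033] spin deg -0.023502283713582983 rad -0.0 heading -97.62 tcp [ 0.5084 -0.265   0.1579] M [[-0.133, 0.0, 0.991], [-0.991, -0.0, -0.133], [0.0, -1.0, 0.0]]
[ 0.02549467  0.02480658 -1.09479502]
```

View pics/m1.png

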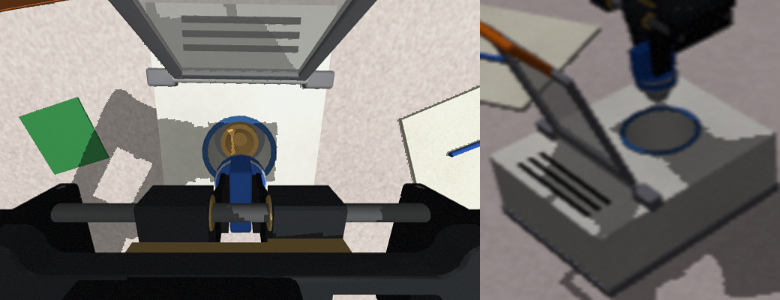

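```bash
python3 -m inch '[[[0,0.015,0.003],0,1],[[0,0.035,0.003],0,1],[[0,0.055,0.003],0,1],[[0,0.07,0.003],0,1],[[0,0.08,0.003],0,1],[[0,0.086,0.003],0,1],[[0,0.088,0.003],0,1],[[0,0.088,0.003],0,1]]' 35; python3 -m inch '[[[0,0.002,0],0,1],[[0,0.004,0],0,1],[[0,0.006,0],0,1],[[0,0.008,0],0,1],[[0,0.01,0],0,1],[[0,0.012,0],0,1],[[0,0.012,0],0,1],[[0,0.012,0],0,1]]' 35; python3 - <<'E'
from h import *
plan([.5117,-.2653,.051],-97.6);print(sense()["ft_force"],sense()["ft_torque"])
E
```

```text
clock: 19.4
ee_pos: [0.5116, -0.2657, 0.0702]
eef_rot: [-0.466, 0.466, -0.532, 0.532]
ft_force: [0.2, -0.7, -1.2]
width: 0.0158
clock: 20.2
ee_pos: [0.5112, -0.2655, 0.0578]
eef_rot: [0.466, -0.466, 0.532, -0.532]
ft_force: [-0.1, -1.0, -1.9]
width: 0.0159
shift [-0.0002  0.0068  0.0005] spin deg -0.03286570143444578 rad -0.001 heading -97.63 tcp [ 0.5112 -0.2655  0.0578] M [[-0.133, -0.0, 0.991], [-0.991, 0.0, -0.133], [-0.0, -1.0, -0.0]]
[-0.12260305 -1.01509848 -1.88744895] [-0.05617096  0.11297027 -0.01291485]
```

```bash
python3 -m inch '[[[0,0.001,0],0,1],[[0,0.002,0],0,1],[[0,0.003,0],0,1],[[0,0.0035,0],0,1],[[0,0.004,0],0,1],[[0,0.0045,0],0,1],[[0,0.005,0],0,1],[[0,0.005,0],0,1]]' 30; python3 -m inch '[[[0,0.0003,0],0,1],[[0,0.0006,0],0,1],[[0,0.0009,0],0,1],[[0,0.0012,0],0,1],[[0,0.0015,0],0,1],[[0,0.0015,0],0,1],[[0,0.0015,0],0,1],[[0,0.0015,0],0,1]]' 30
```

```text
clock: 21.0
ee_pos: [0.5115, -0.2655, 0.053]
eef_rot: [-0.466, 0.465, -0.532, 0.532]
ft_force: [0.6, 0.5, -1.5]
width: 0.0158
clock: 21.8
ee_pos: [0.5119, -0.2653, 0.0518]
eef_rot: [-0.466, 0.465, -0.532, 0.532]
ft_force: [1.8, 4.7, 4.0]
width: 0.0155
```

```bash
python3 -m inch '[[[-0.0005,0,0.0003],0,1],[[-0.001,0,0.0003],0,1],[[-0.001,0.0003,0.0003],0,1],[[-0.001,0.0006,0.0003],0,1],[[-0.001,0.0009,0.0003],0,1],[[-0.001,0.0012,0.0003],0,1],[[-0.001,0.0012,0.0003],0,1],[[-0.001,0.0012,0.0003],0,1]]' 30;  python3 - <<'E'
from h import *
print(sense()["ft_force"],sense()["ft_torque"],sense()["ee_pos"])
E
```

```text
clock: 22.6
ee_pos: [0.512, -0.2649, 0.0514]
eef_rot: [-0.466, 0.466, -0.532, 0.532]
ft_force: [-0.2, 4.7, 9.8]
width: 0.0156
[-0.1533748   4.69588356  9.81515456] [0.51402806 0.33155749 0.01508505] [ 0.51200797 -0.26492911  0.05142208]
```

```bash
python3 -m inch '[[[0,0,0],0,0.8],[[0,0,0],0,0.75],[[0,0,0],0,0.7],[[0,0,0],0,0.7],[[0,0,0],0,0.7],[[0,0,0],0,0.7],[[0,0,0],0,0.7],[[0,0,0],0,0.7]]' 15;  python3 - <<'E'
from h import *
s=sense();print(s["ft_force"],s["ee_pos"],s["width"])
t=snapshot("top");sc=snapshot("scene")
A=np.array([.5117,-.2653,.082])
print("pred top of wing",proj(t,A),proj(sc,A))
for n,i in(("t",t),("s",sc)):
    c,k=blob(mask(i,(105,120,30),(125,255,255),(410,215,460,260) if n=="t" else (225,120,275,170)));print(n,c,cv2.boundingRect(k))
w=snapshot("wrist")
cv2.imwrite("pics/m2.png",np.hstack([cv2.resize(w["color"],(400,250)),cv2.resize(sc["color"][95:195,180:340],(400,250),interpolation=2)])[:,:,::-1])
E
```

```text
clock: 23.4
ee_pos: [0.5117, -0.2646, 0.0502]
eef_rot: [-0.466, 0.466, -0.532, 0.532]
ft_force: [0.8, 0.1, 0.1]
width: 0.0264
[0.78326292 0.0854962  0.07734104] [ 0.5117368  -0.2645567   0.05020829] 0.02635196878104858
pred top of wing [435.22270146 237.35225339] [251.67286958 146.25219813]Traceback (most recent call last):
  File "<stdin>", line 7, in <module>
  File "h.py", line 22, in blob
    return np.array([M["m10"]/M["m00"],M["m01"]/M["m00"]]),c
                     ~~~~~~~~^~~~~~~~~
ZeroDivisionError: float division by zero
```

```bash
python3 -m inch '[[[0,-0.02,0],0,0.7],[[0,-0.06,0],0,0.7],[[0,-0.1,0],0,0.7],[[0,-0.14,0],0,0.7],[[0,-0.16,-0.02],0,0.7],[[0,-0.16,-0.06],0,0.7],[[0,-0.16,-0.1],0,0.7],[[0,-0.16,-0.1],0,0.7]]' 15;  python3 - <<'E'
from h import *
w=snapshot("wrist");sc=snapshot("scene");t=snapshot("top")
a=cv2.resize(w["color"][60:260,220:420],(400,400),interpolation=2);b=cv2.resize(sc["color"][115:175,220:280],(400,400),interpolation=2)
for im,i,x0,y0,f in((a,w,220,60,2),(b,sc,220,115,400/60)):
    for q in([.025,.008],[.025,-.008],[-.025,.008],[-.025,-.008]):
        y=np.radians(-7.6);P=[.5117+q[0]*np.cos(y)-q[1]*np.sin(y),-.2650+q[0]*np.sin(y)+q[1]*np.cos(y),.082]
        u=(proj(i,np.array(P))-[x0,y0]+.5)*f;cv2.drawMarker(im,tuple(int(v) for v in u),(255,255,0),0,10)
cv2.imwrite("pics/m3.png",np.hstack([a,b])[:,:,::-1]);plan([.5117,-.2646,.0502],-97.6)
E
```

```text
clock: 24.3
ee_pos: [0.4088, -0.2499, 0.2093]
eef_rot: [0.465, -0.466, 0.533, -0.531]
ft_force: [0.1, -0.1, -0.2]
width: 0.026
shift [-0.0004  0.1607  0.0993] spin deg -0.05834019983082328 rad -0.001 heading -97.66 tcp [ 0.413  -0.2516  0.2108] M [[-0.133, 0.001, 0.991], [-0.991, -0.001, -0.133], [0.001, -1.0, 0.002]]
```

View pics/m3.png

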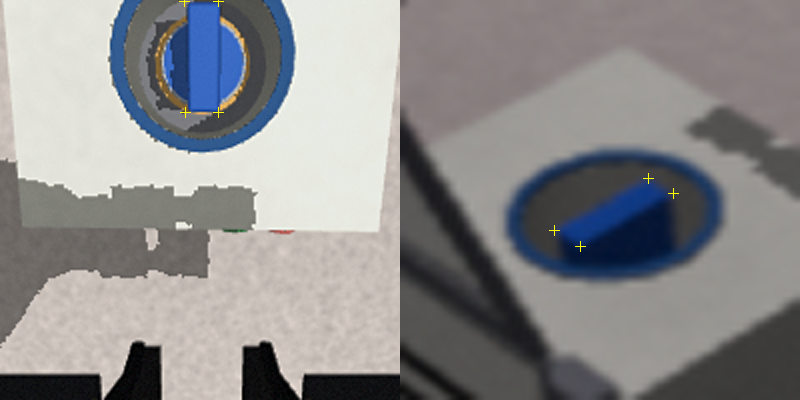

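Markers drawn at the predicted home position (wing top at 82 mm) fall on the real wing in both views, so the jar is home and upright. Back down to regrip it for the check.

```bash
python3 -m inch '[[[0,0,0.04],0,0.7],[[0,0,0.08],0,0.7],[[0,0.03,0.099],0,0.7],[[0,0.07,0.099],0,0.7],[[0,0.11,0.099],0,0.7],[[0,0.14,0.099],0,0.7],[[0,0.155,0.099],0,0.7],[[0,0.156,0.099],0,0.7]]' 15; python3 -m inch '[[[0,0,0],0,0.7],[[0,0,0],0,0.7],[[0,0,0],0,1],[[0,0,0],0,1],[[0,0,0],0,1],[[0,0,0],0,1],[[0,0,0],0,1],[[0,0,0],0,1]]' 20; python3 - <<'E'
from h import *
plan([.5117,-.2646,.0502],-97.6);print(sense()["ft_force"],sense()["width"])
E
```

```text
clock: 25.25
ee_pos: [0.5099, -0.2634, 0.0517]
eef_rot: [0.465, -0.466, 0.534, -0.531]
ft_force: [0.7, -0.1, -0.2]
width: 0.0261
clock: 26.05
ee_pos: [0.5116, -0.2648, 0.0556]
eef_rot: [-0.466, 0.465, -0.531, 0.533]
ft_force: [0.3, 1.9, 6.8]
width: 0.0161
shift [-0.0002  0.0054  0.0001] spin deg -0.028296767031193326 rad -0.0 heading -97.63 tcp [ 0.5116 -0.2648  0.0556] M [[-0.133, 0.002, 0.991], [-0.991, -0.001, -0.133], [0.001, -1.0, 0.002]]
[0.27769321 1.90238818 6.81412574] 0.01613290201885094
```

```bash
python3 -m inch '[[[0,-0.001,0],0,1],[[0,-0.002,0],0,1],[[0,-0.003,0],0,1],[[0,-0.004,0],0,1],[[0,-0.005,0],0,1],[[0,-0.005,0],0,1],[[0,-0.005,0],0,1],[[0,-0.005,0],0,1]]' 20; python3 -m inch '[[[0,0,-0.001],0,1],[[0,0,-0.002],0,1],[[0,0,-0.003],0,1],[[0,0,-0.004],0,1],[[0,0,-0.005],0,1],[[0,0,-0.006],0,1],[[0,0,-0.007],0,1],[[0,0,-0.007],0,1]]' 20; python3 - <<'E'
from h import *
s=sense();print(s["ee_pos"],s["ft_force"],s["ft_torque"])
w=snapshot("wrist");cv2.imwrite("pics/r1.png",w["color"][:,:,::-1])
m=mask(w,(105,120,30),(125,255,255));ys,xs=np.where(m>0);print(xs.min(),xs.max(),ys.min(),ys.max())
E
```

```text
clock: 26.85
ee_pos: [0.5105, -0.2644, 0.059]
eef_rot: [0.466, -0.466, 0.532, -0.532]
ft_force: [0.6, -0.4, -1.4]
width: 0.0154
clock: 27.65
ee_pos: [0.5061, -0.2641, 0.0608]
eef_rot: [-0.467, 0.465, -0.531, 0.534]
ft_force: [6.2, 2.2, 1.3]
width: 0.0155
[ 0.50613483 -0.26406005  0.06079687] [6.23421945 2.19986633 1.27697824] [ 0.12108999 -1.12655322  0.0058215 ]
240 398 176 318
```

```bash
python3 -m inch '[[[0,0,-0.001],0,1],[[0,0,-0.002],0,1],[[0,0,-0.002],0,1],[[0,0,-0.002],0,1],[[0,0,-0.002],0,1],[[0,0,-0.002],0,1],[[0,0,-0.002],0,1],[[0,0,-0.002],0,1]]' 20; python3 - <<'E'
from h import *
s=sense();print(s["ee_pos"],s["ft_force"],s["ft_torque"])
w=snapshot("wrist");sc=snapshot("scene")
cv2.imwrite("pics/r2.png",np.hstack([cv2.resize(w["color"][120:320,220:420],(400,400),interpolation=2),cv2.resize(sc["color"][110:170,220:280],(400,400),interpolation=2)])[:,:,::-1])
# predicted wing rear-top edge in wrist vs tilt, pivot at grasp point
g=s["ee_pos"]+[0,0,.019]
y=np.radians(-7.6);X=np.array([np.cos(y),np.sin(y),0]);Z=np.array([0,0,1.])
for d in(0,3,5,7,9):
    a=np.radians(d) # top toward -X
    xx=X*np.cos(a)+Z*np.sin(a);zz=Z*np.cos(a)-X*np.sin(a)
    h=.082-.0746
    print(d,[((proj(w,g+sx*.025*xx+.0075*zz)-[220,120]+.5)*2).round(1) for sx in(1,-1)],"body edge",((proj(w,g+.023*xx-.0265*zz)-[220,120]+.5)*2).round(1))
E
```

```text
clock: 28.5
ee_pos: [0.5046, -0.2639, 0.0612]
eef_rot: [-0.467, 0.464, -0.53, 0.534]
ft_force: [7.3, 0.7, 0.8]
width: 0.016
[ 0.50456085 -0.2639004   0.06116859] [7.26450127 0.74438206 0.76989845] [ 0.22788747 -1.22522018  0.00192981]
0 [array([197.8, 213.2]), array([198.3, 374.1])] body edge [198.3 178.7]
3 [array([197.8, 216.6]), array([198.4, 372.2])] body edge [198.3 176. ]
5 [array([197.8, 219. ]), array([198.4, 370.7])] body edge [198.3 174.2]
7 [array([197.7, 221.6]), array([198.4, 369.3])] body edge [198.3 172.6]
9 [array([197.7, 224.2]), array([198.4, 367.7])] body edge [198.2 171.1]
```

View pics/r2.png

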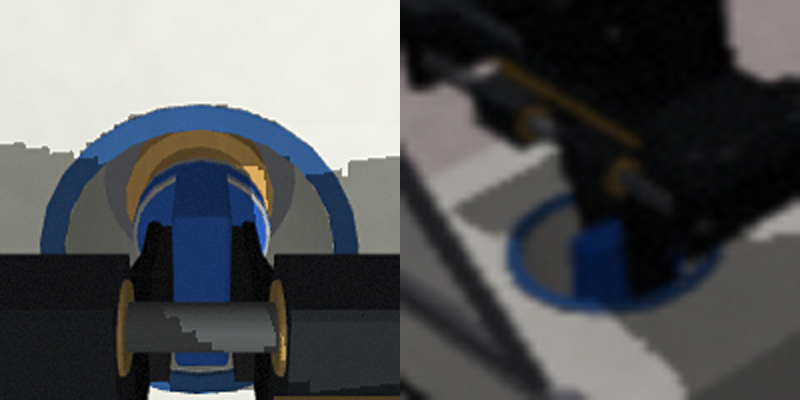

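```bash
python3 - <<'E'
from h import *
s=sense();w=snapshot("wrist");hsv=cv2.cvtColor(w["color"],cv2.COLOR_RGB2HSV)
print([(r,hsv[r,319].tolist()) for r in range(194,236)])
g=s["ee_pos"]+[0,0,.019];y=np.radians(-7.6);X=np.array([np.cos(y),np.sin(y),0]);Z=np.array([0,0,1.])
for d in(0,2,4,6,8,10):
    a=np.radians(d);xx=X*np.cos(a)+Z*np.sin(a);zz=Z*np.cos(a)-X*np.sin(a)
    f=lambda p,q:proj(w,g+p*xx+q*zz)[1].round(1)
    print(d,"wingtop",f(.025,.0074),"wingbot/bodytop at .025",f(.025,-.0266),"body top edge",f(.023,-.0266),"body low edge",f(.023,-.0406))
E
```

```text
[(194, [18, 147, 85]), (195, [19, 139, 86]), (196, [18, 145, 86]), (197, [19, 158, 84]), (198, [19, 91, 81]), (199, [15, 14, 74]), (200, [107, 88, 75]), (201, [110, 195, 76]), (202, [111, 197, 79]), (203, [109, 200, 79]), (204, [109, 195, 85]), (205, [109, 188, 80]), (206, [109, 218, 76]), (207, [110, 187, 79]), (208, [111, 179, 81]), (209, [109, 202, 77]), (210, [110, 191, 80]), (211, [109, 221, 76]), (212, [110, 190, 79]), (213, [110, 194, 79]), (214, [110, 199, 78]), (215, [110, 194, 79]), (216, [109, 185, 80]), (217, [110, 195, 77]), (218, [109, 197, 79]), (219, [109, 194, 79]), (220, [111, 189, 81]), (221, [109, 188, 80]), (222, [109, 211, 76]), (223, [110, 186, 81]), (224, [108, 235, 78]), (225, [111, 191, 80]), (226, [111, 189, 81]), (227, [109, 206, 83]), (228, [110, 195, 93]), (229, [110, 189, 105]), (230, [109, 200, 102]), (231, [110, 192, 106]), (232, [109, 205, 102]), (233, [109, 201, 104]), (234, [110, 189, 105]), (235, [110, 190, 106])]
0 wingtop 226.0 wingbot/bodytop at .025 205.9 body top edge 208.8 body low edge 202.3
2 wingtop 227.1 wingbot/bodytop at .025 204.9 body top edge 207.9 body low edge 200.7
4 wingtop 228.3 wingbot/bodytop at .025 204.1 body top edge 207.0 body low edge 199.2
6 wingtop 229.5 wingbot/bodytop at .025 203.2 body top edge 206.1 body low edge 197.7
8 wingtop 230.8 wingbot/bodytop at .025 202.5 body top edge 205.3 body low edge 196.2
10 wingtop 232.2 wingbot/bodytop at .025 201.8 body top edge 204.6 body low edge 194.8
```

Two edge rows (wing top 228, body lower edge 198) give a tilt of about 4.5°. I'll push 1 mm more, hold, then return upright and lower.

```bash
python3 -m inch '[[[0,0,-0.001],0,1],[[0,0,-0.0015],0,1],[[0,0,-0.0015],0,1],[[0,0,-0.0015],0,1],[[0,0,-0.0015],0,1],[[0,0,-0.0015],0,1],[[0,0,-0.0015],0,1],[[0,0,-0.0015],0,1]]' 20; python3 - <<'E'
from h import *
w=snapshot("wrist");hsv=cv2.cvtColor(w["color"],cv2.COLOR_RGB2HSV);print([(r,hsv[r,319].tolist()) for r in (194,195,196,197,198,199,200,225,226,227,228,229,230,231)],sense()["ft_force"],sense()["ee_pos"])
E
python3 -m inch '[[[0,0,0.001],0,1],[[0,0,0.003],0,1],[[0,0,0.005],0,1],[[0,0,0.007],0,1],[[0,0,0.009],0,1],[[0,0,0.0105],0,1],[[0,0,0.0105],0,1],[[0,0,0.0105],0,1]]' 20; python3 - <<'E'
from h import *
w=snapshot("wrist");hsv=cv2.cvtColor(w["color"],cv2.COLOR_RGB2HSV);print([(r,hsv[r,319].tolist()) for r in list(range(194,204))+[224,225,226,227,228,229,230,231]],sense()["ft_force"],sense()["ee_pos"])
E
```

```text
clock: 29.45
ee_pos: [0.5033, -0.2637, 0.0614]
eef_rot: [-0.467, 0.464, -0.53, 0.534]
ft_force: [7.2, 0.9, 2.2]
width: 0.0161
[(194, [19, 148, 86]), (195, [18, 145, 86]), (196, [18, 155, 84]), (197, [19, 105, 97]), (198, [25, 19, 79]), (199, [110, 83, 77]), (200, [109, 195, 77]), (225, [109, 186, 81]), (226, [110, 198, 80]), (227, [111, 194, 80]), (228, [110, 196, 87]), (229, [110, 202, 96]), (230, [110, 203, 102]), (231, [109, 194, 104])] [7.22419601 1.40049575 3.05111078] [ 0.50334456 -0.26375628  0.06141642]
clock: 30.3
ee_pos: [0.5093, -0.2639, 0.0583]
eef_rot: [0.465, -0.466, 0.533, -0.531]
ft_force: [-5.4, -0.1, -2.4]
width: 0.0161
[(194, [107, 172, 156]), (195, [106, 131, 132]), (196, [16, 116, 119]), (197, [19, 158, 124]), (198, [14, 33, 84]), (199, [60, 3, 74]), (200, [112, 159, 82]), (201, [110, 201, 80]), (202, [110, 191, 80]), (203, [110, 186, 81]), (224, [109, 205, 81]), (225, [108, 207, 80]), (226, [109, 190, 82]), (227, [111, 177, 82]), (228, [109, 203, 89]), (229, [110, 191, 103]), (230, [109, 196, 104]), (231, [110, 204, 101])] [-6.0191238   1.04270011 -0.85647123] [ 0.50941648 -0.26394515  0.05839893]
```

The jar rocked about 6° and came free again. It's still slightly tilted in the pads on the way back, so I'll overshoot a little to straighten it, then lower.

```bash
python3 -m inch '[[[0,0,0.001],0,1],[[0,0,0.002],0,1],[[0,0,0.003],0,1],[[0,0,0.004],0,1],[[0,0,0.005],0,1],[[0,0,0.005],0,1],[[0,0,0.005],0,1],[[0,0,0.005],0,1]]' 15; python3 - <<'E'
from h import *
w=snapshot("wrist");hsv=cv2.cvtColor(w["color"],cv2.COLOR_RGB2HSV);print([(r,hsv[r,319].tolist()) for r in list(range(196,206))+[224,225,226,227,228,229,230]],sense()["ft_force"],sense()["ee_pos"])
E
```

```text
clock: 31.15
ee_pos: [0.5159, -0.265, 0.0598]
eef_rot: [-0.466, 0.466, -0.532, 0.532]
ft_force: [-6.2, 3.3, 3.8]
width: 0.0161
[(196, [106, 172, 151]), (197, [107, 164, 152]), (198, [107, 167, 153]), (199, [107, 165, 156]), (200, [107, 168, 94]), (201, [107, 163, 83]), (202, [107, 170, 84]), (203, [107, 171, 85]), (204, [107, 164, 84]), (205, [106, 167, 84]), (224, [108, 203, 84]), (225, [109, 202, 96]), (226, [110, 191, 104]), (227, [110, 190, 106]), (228, [110, 195, 110]), (229, [110, 193, 111]), (230, [109, 190, 110])] [-5.4056305   3.36181963  3.74564438] [ 0.51588626 -0.26504809  0.05987917]
```

```bash
python3 -m inch '[[[0,0,-0.001],0,1],[[0,0,-0.002],0,1],[[0,0.001,-0.003],0,1],[[0,0.002,-0.004],0,1],[[0,0.003,-0.0045],0,1],[[0,0.004,-0.0045],0,1],[[0,0.005,-0.0045],0,1],[[0,0.005,-0.0045],0,1]]' 15; python3 - <<'E'
from h import *
print(sense()["ft_force"],sense()["ee_pos"])
E
```

```text
clock: 32.0
ee_pos: [0.5121, -0.2648, 0.0558]
eef_rot: [-0.466, 0.465, -0.532, 0.533]
ft_force: [-1.4, 2.0, 7.5]
width: 0.016
[-1.40460306  2.03929682  7.50798409] [ 0.51207528 -0.2648254   0.05575426]
```

```bash
python3 -m inch '[[[0,0,0],0,1],[[0,0,0],0,0.8],[[0,0,0],0,0.75],[[0,0,0],0,0.7],[[0,0,0],0,0.7],[[0,-0.02,0],0,0.7],[[0,-0.06,0],0,0.7],[[0,-0.1,0],0,0.7]]' 10; python3 -m inch '[[[0,-0.05,0],0,0.7],[[0,-0.06,-0.03],0,0.7],[[0,-0.06,-0.07],0,0.7],[[0,-0.06,-0.1],0,0.7],[[0,-0.06,-0.1],0,0.7],[[0,-0.06,-0.1],0,0.7],[[0,-0.06,-0.1],0,0.7],[[0,-0.06,-0.1],0,0.7]]' 10;python3 - <<'E'
from h import *
w=snapshot("wrist");sc=snapshot("scene");t=snapshot("top")
a=cv2.resize(w["color"][60:260,220:420],(400,400),interpolation=2);b=cv2.resize(sc["color"][115:175,220:280],(400,400),interpolation=2)
for im,i,x0,y0,f in((a,w,220,60,2),(b,sc,220,115,400/60)):
    for q in([.025,.008],[.025,-.008],[-.025,.008],[-.025,-.008]):
        y=np.radians(-7.6);P=[.5117+q[0]*np.cos(y)-q[1]*np.sin(y),-.2655+q[0]*np.sin(y)+q[1]*np.cos(y),.082]
        u=(proj(i,np.array(P))-[x0,y0]+.5)*f;cv2.drawMarker(im,tuple(int(v) for v in u),(255,255,0),0,10)
cv2.imwrite("pics/f.png",np.vstack([np.hstack([a,b]),cv2.resize(sc["color"][60:170,120:440],(800,275))])[:600,:,::-1][:600])
c,_=blob(mask(t,(0,150,60),(5,255,255),(235,215,280,250)));print("red",c)
for n,l,h,roi in(("bottle",(3,80,20),(25,255,255),(255,125,295,165)),("box",(3,120,60),(18,255,255),(305,115,370,165))):print(n,blob(mask(t,l,h,roi))[0])
print(sense()["ft_force"],sense()["ee_pos"])
E
python3 - <<'E'
import cv2
im=cv2.imread("pics/f.png");cv2.imwrite("pics/f2.png",cv2.resize(im,(700,590)))
E
```

```text
clock: 32.8
ee_pos: [0.5103, -0.2639, 0.1541]
eef_rot: [0.465, -0.466, 0.533, -0.531]
ft_force: [0.7, -0.1, -0.0]
width: 0.026
clock: 33.6
ee_pos: [0.4128, -0.2514, 0.2142]
eef_rot: [-0.466, 0.466, -0.532, 0.532]
ft_force: [0.5, -0.2, -0.2]
width: 0.0262
red [253.696767   233.24414716]
bottle [275.12438854 144.72886094]
box [336.54886562 141.77237597]
[0.45523494 0.17379028 1.25397449] [ 0.41253062 -0.25120033  0.21397898]
```

View pics/f2.png

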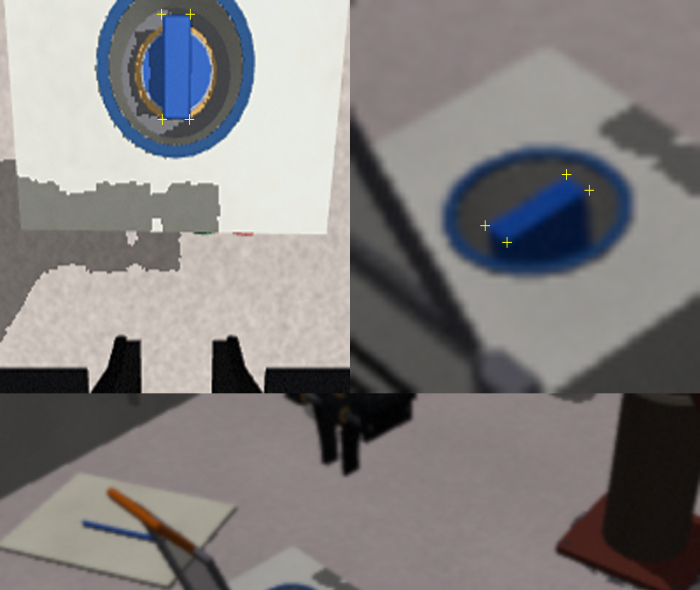

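The jar is home and upright in the same place as before the rock, the lid is open, the fingers are clear, and the red jar, bottle and box have not moved. Handing in.

```bash
python3 -c "
from rig import *
print(hand_in())"
```

```text
the job is handed in; nothing more can be done
None
```

The job is done and handed in at about 34 s of the 72 s allowed; `hand_in()` gave no verdict.

- **Lid:** I swung it up by the bar and let go just short of its stop. It stayed open in every later picture that showed it.
- **Jar:** I took the blue jar by the ends of its wing and stood it upright on the mat. I regripped it on the flat sides and lowered it into the cup until it met the seat, at about 10 N.
- **Wedge check:** I lifted it about 5 mm and rocked it. The wrist image put the tilt at about 6°, give or take a degree or two, with about 7 N of side force. On the way back it was still tilted in the pads, so I overshot to straighten it before lowering it home and letting go.

**Last checks:** The wing top lies within about 1–2 mm of the predicted home position (82 mm high) in two views, the same as before the rock. The gripper is clear, with force readings near zero. The red jar, bottle and box are within half a pixel of where they started in the top view. No check failed. The one small disagreement is about 1 mm in the jar's sideways position between the wrist view and the arm's readings, which is within the 2 mm calibration.

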